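# Clear the pile into the fitted holders

### The job

Clear the pile on the cutting mat: working from the top down and one piece at a time, put the cap, the paint jar, the square pin box and the oblong tin each fully down in the pocket of its own wooden holder, the one that fits its shape and size. Set the pieces down rather than dropping them, do not shift the rest of the pile or what is already put away, and leave the paint bottle and the putty jar where they stand.

Things in the scene. Friction and masses are not known exactly. Their poses are not given: they have to be found in the camera images.
- cap_mid (a point): Ribbed blue screw cap, upright solid cylinder 30 mm across, 20 mm high, about 15 g; top of the pile at the start, standing on the paint jar. Point: its centre, half-way up; z up its axis.
- jar_mid (a point): Paint jar, cylinder 46 mm across, 36 mm high, white below with a flat black lid, about 70 g; stands on the pin box. Point: its centre, half-way up; z up its axis.
- pinbox_mid (a point): Square grey plastic pin box, closed, 56 x 56 mm, 28 mm high, about 60 g; lies on the tin. Point: its centre, half-way up; x, y along its sides, z up.
- tin_mid (a point): Oblong bare steel tin, a red band round its upper edge, with rounded corners, closed, 100 mm (its x) x 62 mm (its y), 28 mm high, about 110 g; bottom of the pile, on the cutting mat. Point: its centre, half-way up; z up.
- tin_pocket (a point): Plywood holder of the tin, with a shallow oblong pocket 116 mm (its x) x 78 mm (its y), 5 mm deep and lined with thin grey felt; fixed, 136 x 98 mm outside, 12 mm thick, lying on the green cutting mat (mat top 3 mm above the bench). The point is the centre of the pocket floor, 7 mm above the mat and 5 mm below the holder's top; x, y along the holder's sides, z up
- pinbox_pocket (a point): Plywood holder of the pin box, with a shallow square pocket 72 x 72 mm, 5 mm deep and lined with thin grey felt; fixed, 92 x 92 mm outside, 12 mm thick, lying on the green cutting mat (mat top 3 mm above the bench). The point is the centre of the pocket floor, 7 mm above the mat and 5 mm below the holder's top; x, y along the holder's sides, z up
- jar_pocket (a point): Plywood holder of the jar, with the larger shallow round pocket, 62 mm across, 5 mm deep and lined with thin grey felt; fixed, 84 x 84 mm outside, 12 mm thick, lying on the green cutting mat (mat top 3 mm above the bench). The point is the centre of the pocket floor, 7 mm above the mat and 5 mm below the holder's top; x, y along the holder's sides, z up
- cap_pocket (a point): Plywood holder of the cap, with the smaller shallow round pocket, 46 mm across, 5 mm deep and lined with thin grey felt; fixed, 68 x 68 mm outside, 12 mm thick, lying on the green cutting mat (mat top 3 mm above the bench). The point is the centre of the pocket floor, 7 mm above the mat and 5 mm below the holder's top; x, y along the holder's sides, z up
- bottle: Bystander: slim paint bottle, 34 mm across, 62 mm high, loose, standing on the mat. Origin: centre of its underside; z up.
- putty: Bystander: wide putty jar, 62 mm across, 50 mm high, loose, standing on the mat at the far left. Origin: centre of its underside; z up. (At the far right of the mat a fixed wooden drill stand, 100 x 140 x 45 mm, is also to be avoided.)

How it is judged (in metres and radians):
On the way, in this order (a step that is already met when the one before it is completed fails the run):
1. the blue cap lies released in its own pocket, and what was below it in the pile has not shifted by 30 mm or more (horizontal distance between cap_mid and cap_pocket below 0.0125 m and z of cap_mid in the frame of cap_pocket below 0.0125 m and angle between cap_mid's own z axis and vertical below 0.08 rad and linear speed of cap below 0.02 m/s and contact force between cap and the fingers below 0.05 N and distance of each of jar_mid, pinbox_mid, tin_mid from where it was at the start of the episode below 0.03 m), for 0.2 s.
2. the paint jar lies released in its own pocket, and what was below it in the pile has not shifted by 30 mm or more; the pieces put away before are still in theirs (horizontal distance between jar_mid and jar_pocket below 0.0125 m and z of jar_mid in the frame of jar_pocket below 0.0205 m and angle between each of jar_mid, cap_mid's own z axis and vertical below 0.08 rad and linear speed of jar below 0.02 m/s and contact force between jar and the fingers below 0.05 N and distance of each of pinbox_mid, tin_mid from where it was at the start of the episode below 0.03 m and horizontal distance between cap_mid and cap_pocket below 0.0125 m and z of cap_mid in the frame of cap_pocket below 0.0125 m), for 0.2 s.
3. the square pin box lies released in its own pocket, and what was below it in the pile has not shifted by 30 mm or more; the pieces put away before are still in theirs (horizontal distance between pinbox_mid and pinbox_pocket below 0.0125 m and z of pinbox_mid in the frame of pinbox_pocket below 0.0165 m and angle between each of pinbox_mid, cap_mid, jar_mid's own z axis and vertical below 0.08 rad and linear speed of pinbox below 0.02 m/s and contact force between pinbox and the fingers below 0.05 N and distance of tin_mid from where it was at the start of the episode below 0.03 m and horizontal distance between cap_mid and cap_pocket below 0.0125 m and z of cap_mid in the frame of cap_pocket below 0.0125 m and horizontal distance between jar_mid and jar_pocket below 0.0125 m and z of jar_mid in the frame of jar_pocket below 0.0205 m), for 0.2 s.
4. the oblong tin lies released in its own pocket; the pieces put away before are still in theirs (horizontal distance between tin_mid and tin_pocket below 0.0125 m and z of tin_mid in the frame of tin_pocket below 0.0165 m and angle between each of tin_mid, cap_mid, jar_mid, pinbox_mid's own z axis and vertical below 0.08 rad and linear speed of tin below 0.02 m/s and contact force between tin and the fingers below 0.05 N and horizontal distance between cap_mid and cap_pocket below 0.0125 m and z of cap_mid in the frame of cap_pocket below 0.0125 m and horizontal distance between jar_mid and jar_pocket below 0.0125 m and z of jar_mid in the frame of jar_pocket below 0.0205 m and horizontal distance between pinbox_mid and pinbox_pocket below 0.0125 m and z of pinbox_mid in the frame of pinbox_pocket below 0.0165 m), for 0.2 s.
At the end, for the whole second after the job is handed in: Cap, jar, pin box and tin each lie in their own pocket: centre within 12.5 mm of the pocket's centre horizontally, resting on the pocket floor (within 2.5 mm), level within 0.08 rad, at rest (below 0.02 m/s) and released (all of step 4 and linear speed of each of cap, jar, pinbox below 0.02 m/s and contact force between each of cap, jar, pinbox and the fingers below 0.05 N); the robot touches nothing.
It fails at once if the paint bottle is shifted by more than 25 mm or tipped (distance of bottle from where it was at the start of the episode above 0.025 m or angle between bottle's own z axis and vertical above 0.3 rad).
It fails at once if the putty jar is shifted by more than 25 mm or tipped (distance of putty from where it was at the start of the episode above 0.025 m or angle between putty's own z axis and vertical above 0.3 rad).
It fails at once if a piece of the pile is dropped or thrown (over 0.8 m/s, out of the fingers) ((linear speed of cap above 0.8 m/s and contact force between cap and the fingers below 0.01 N) or (linear speed of jar above 0.8 m/s and contact force between jar and the fingers below 0.01 N) or (linear speed of pinbox above 0.8 m/s and contact force between pinbox and the fingers below 0.01 N) or (linear speed of tin above 0.8 m/s and contact force between tin and the fingers below 0.01 N)).
It also fails if it takes over 120 s, if anything falls off the work surface, if the arm or the gripper's body presses on something with over 40 N, if the wrist force passes 120 N, or if a joint passes its speed limit or range.

### The arm

A 6-joint arm with a two-finger parallel gripper is mounted at the origin on the work surface. World frame = base frame: x ahead of the robot, y to its left, z up, the work surface at z = 0. Lengths are in mm, angles in rad, forces in N, time in s.
With the tool pointing down it reaches from about 350 to 725 mm from the base axis. Payload 6 kg.
Tool frame: the origin (TCP) lies midway between the tips of the shut fingers; the grasp point (between the pads) lies ctrl.grip_depth behind it (ctrl.grip_depth is the distance from the TCP to the grasp point, in mm); z points along the fingers, y is the line along which they close (so a half turn about z gives the same grasp; the last joint's range is limited). The gripper opens to 85 mm and grips with 20 to 120 N. Pads are 22 mm wide; open, the fingers measure 114 mm over their backs; the gripper's body (76 mm by 85 mm) begins 54 mm behind the grasp point. The pads swing forward as they close: fully open they stand 13 mm farther back than shut.
Start: joints at [-0.847, 0.04, 0.085, 0, -1.615, -0.334], TCP at [228.009, -554.964, 231.261] pointing down, gripper open.
Joint ranges: [-2.56, 2.56], [-1.29, 2.01], [-1.08, 1.49], [-3.29, 1.98], [-2.81, -0.18], [-2.99, 2.99]. Speed limits (rad/s): [2.57, 2.57, 3.01, 3.14, 3.14, 3.14].

### API

Orientations are given as a 3x3 rotation matrix whose columns are the frame's x, y, z axes.
In Python, from rig import ctrl gives the robot as it stands. The module is installed in compiled form; this text tells all that it offers.
- The arm moves only by the shell command python3 -m handwheel 'ROWS' [FORCE]. ROWS is JSON, a list of rows, each an object of numbers: "tx", "ty", "tz": the shift along the tool's x, y, z in mm; "twist": the turn about the tool's z in degrees; "jaw": the closure, from -1 (fully open) to 1 (shut). In form: [{"tx": .., "ty": .., "tz": .., "twist": .., "jaw": ..}, ...]. A call has 1 to 8 rows; each row is the pose to reach, as a shift and turn from the pose commanded when the call began, along the tool's axes at that moment; what a row does not reach only later rows make up. A row lasts 1/8 s, in which the tool goes at most 62.5 mm and 10.7 degrees, less where a joint would pass 70% of its speed; a pose out of reach is approached as far as the arm can. A call with a gripper value outside its range is refused whole. The fingers move at their own pace and stop on an object; FORCE is the grip in N (left out, the last holds). Time passes only in rows, so rows that repeat a pose let the fingers close. It gives the time, the measured TCP pose, the force, the opening and the grip force at its end, in the units of the state.
- ctrl.observe(): the state, without advancing time (a new reading comes with each control period).
- ctrl.read_camera(name): name is "side" or "top"; returns (picture, depth): 420x560x3 uint8, red, green, blue; 420x560 float32, mm along the optical axis (not along the pixel's ray), 0 where there is no reading.
- ctrl.camera_info(name): a dict with "fx", "fy", "cx", "cy" (pixels), "k1" (the pictures are not rectified: a ray, as slopes to the right and down, at radius r is drawn at 1 + k1 r^2 times it, then the intrinsics apply), "rvec" (rotation vector, rad) and "tvec" (3), from world to camera coordinates, as OpenCV has them. Camera axes: x right, y down, z forward; pixel columns grow to the right and rows downward; lengths in mm; the calibration is good to about 2 mm. A picture is of the moment at which its call begins. camera_info takes no time and is no camera call.
- ctrl.sign_off(): hands the job in; it is judged then, once.
The state is a dict: "clock": time; "joint_pos": joint angles; "dq": joint speeds; "joint_torque": joint torques, N m; "tool_pos": TCP position; "eef_rot": TCP orientation; "contact_force": force on the tool from outside, world axes, zero at the start; "wrist_torque": the same for the moment, N m; "width": opening from 0.0 (shut) to 1.0 (fully open); "gripper_force": force on a finger pad.
Only numpy, scipy, OpenCV 4.12 (cv2) and the standard library are available. Lean on these libraries where they do the work, as an engineer would, in place of code of your own. Each camera call takes 0.05 s, during which the arm holds its last target. There are 200 camera calls.

## Working session

There is one attempt and no reset: what is moved stays moved. The work goes in short steps, Python scripts to look and compute and a shell command to move; the robot and the scene stay as the last step left them, time stands still between calls to the robot, and variables do not carry over. Pictures are saved under pics/ and viewed, at most 14 in all, crops included, and the job is handed in when it is done.

```bash
mkdir -p pics; cat > h.py <<'E'
import numpy as np,cv2
from rig import ctrl
def cam(n):
    c=ctrl.camera_info(n);R=cv2.Rodrigues(np.array(c["rvec"],float))[0];return c,R,np.array(c["tvec"],float).ravel()
def grab(n,f=None):
    p,d=ctrl.read_camera(n)
    if f: cv2.imwrite("pics/"+f,p[:,:,::-1])
    return p,d
def und(n,uv):
    c,R,t=cam(n);K=np.array([[c["fx"],0,c["cx"]],[0,c["fy"],c["cy"]],[0,0,1.]])
    return cv2.undistortPoints(np.array(uv,float).reshape(-1,1,2),K,np.array([c["k1"],0,0,0.])).reshape(-1,2)
def onplane(n,uv,z):
    c,R,t=cam(n);x=und(n,uv);r=np.c_[x,np.ones(len(x))]@R;o=-R.T@t
    return o+r*((z-o[2])/r[:,2])[:,None]
def cloud(n,d):
    c,R,t=cam(n);v,u=np.mgrid[:420,:560];x=und(n,np.c_[u.ravel(),v.ravel()]);dd=d.ravel()[:,None]
    P=(np.c_[x,np.ones(len(x))]*dd-t)@R;P[d.ravel()==0]=np.nan
    return P.reshape(420,560,3)
E
python3 - <<'E'
from h import *
for n in("top","side"):
    p,d=grab(n,n+"0.png");c,R,t=cam(n);print(n,c,-R.T@t);np.savez(n+"0.npz",p=p,d=d)
print(ctrl.grip_depth,ctrl.observe())
E
```

```text
top {'fx': 456.9127207872356, 'fy': 456.9127207872356, 'cx': 282.33455621994034, 'cy': 215.37104371593907, 'k1': -0.0962281177331805, 'rvec': array([ 2.21001137, -2.01065207,  0.2080497 ]), 'tvec': array([  24.4424942 ,  548.26550984, 1211.13618889])} [ 290.18045009   57.01436741 1296.37496163]
side {'fx': 432.590444938536, 'fy': 432.590444938536, 'cx': 281.79085605038983, 'cy': 214.8209246821262, 'k1': 0.015007999213000783, 'rvec': array([ 2.13597282, -0.0768409 ,  0.05583114]), 'tvec': array([-502.95456212,  142.66452183, 1043.38264548])} [ 432.69227552 -840.03554822  684.89522897]
18.700000000000003 {'clock': 0.1, 'joint_pos': array([-8.47306598e-01,  4.07503470e-02,  8.39035512e-02, -3.95747225e-04,
       -1.61546787e+00, -3.33701194e-01]), 'dq': array([-0.00055791, -0.00117361,  0.00394089,  0.00311362, -0.00096235,
       -0.00098113]), 'joint_torque': array([-4.39438954e-03, -3.69346154e+01,  3.48281980e+01,  6.95178330e+00,
       -4.56675203e-03,  1.84103391e-05]), 'tool_pos': array([ 227.95403981, -554.70104295,  230.37803818]), 'eef_rot': array([[-9.24982790e-01, -3.80008336e-01, -7.08829737e-04],
       [-3.80008977e-01,  9.24981740e-01,  1.39971966e-03],
       [ 1.23749427e-04,  1.56407826e-03, -9.99998769e-01]]), 'contact_force': array([-0.46033141,  0.22699301,  0.33616152]), 'wrist_torque': array([ 0.05857338,  0.03194765, -0.00908901]), 'gripper_force': 0.0, 'width': 0.9975947597678778}
```

View pics/top0.png

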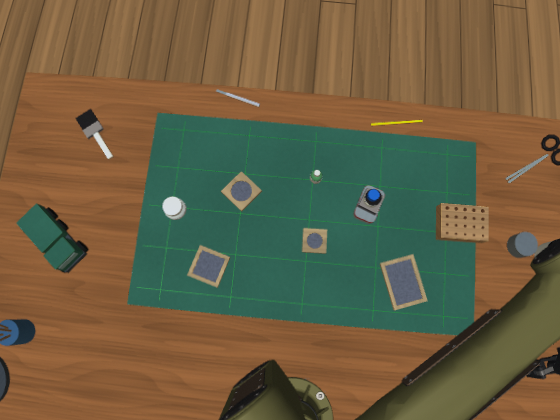

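View pics/side0.png

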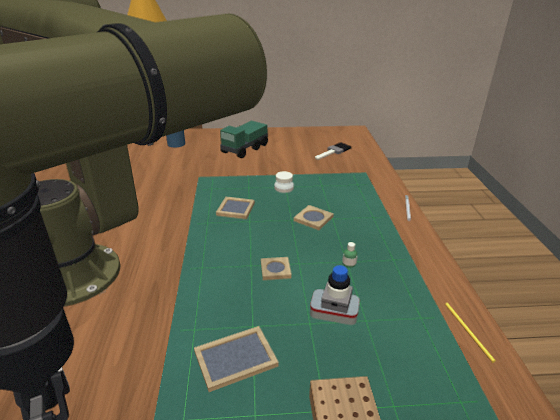

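```bash
cat > m.py <<'E'
from h import *
def blobs(n,mask,z,box=None,amin=40):
    m=mask.astype(np.uint8)
    if box: k=np.zeros_like(m);k[box[1]:box[3],box[0]:box[2]]=1;m=m*k
    out=[]
    for c in cv2.findContours(m,cv2.RETR_EXTERNAL,cv2.CHAIN_APPROX_NONE)[0]:
        if cv2.contourArea(c)<amin: continue
        w=onplane(n,c.reshape(-1,2),z)[:,:2].astype(np.float32)
        r=cv2.minAreaRect(w);out.append((c.reshape(-1,2).mean(0).round(),np.round(r[0],1),np.round(r[1],1),round(r[2],1)))
    return out
E
python3 - <<'E'
from m import *
for n,boxes in (("top",dict(jar=(215,165,270,215),cap=(295,220,335,260),pin=(180,240,235,295),tin=(375,245,435,320))),
              ("side",dict(jar=(285,200,340,235),cap=(255,250,300,285),pin=(210,190,262,225),tin=(185,320,290,392)))):
    f=np.load(n+"0.npz");p=f["p"];d=f["d"];hsv=cv2.cvtColor(p,cv2.COLOR_RGB2HSV)
    H,S,V=[hsv[:,:,i].astype(int) for i in range(3)]
    ng=~((H>50)&(H<95)&(S>90))
    ng=cv2.morphologyEx(ng.astype(np.uint8),cv2.MORPH_OPEN,np.ones((3,3),np.uint8))
    for k,b in boxes.items():
        print(n,k,blobs(n,ng,15,b))
        gray=(S<90)&(V>50)
        print('   felt',blobs(n,gray&(ng>0),10,b))
    blue=(H>100)&(H<125)&(S>150)
    print(n,"cap",blobs(n,blue,105,(300,150,420,300)))
    P=cloud(n,d)
    for zl,zh,nm in((110,120,'captop'),(89,100,'jartop'),(55,64,'pintop'),(26,36,'tintop')):
        q=(P[...,2]>zl)&(P[...,2]<zh)&(abs(P[...,0]-420)<170)&(abs(P[...,1]+100)<100)
        if q.sum()>5:
            w=P[q];r=cv2.minAreaRect(w[:,:2].astype(np.float32));print(n,nm,q.sum(),np.median(w[:,2]).round(1),np.round(r[0],1),np.round(r[1],1),round(r[2],1))
    s=p[150:330] if n=="top" else p
    crop=(p[160:250,300:420] if n=="top" else p[230:330,290:410])
    cv2.imwrite(f"pics/crop_{n}.png",cv2.resize(crop[:,:,::-1],None,fx=6,fy=6,interpolation=cv2.INTER_CUBIC))
E
```

```text
top jar [(array([241., 190.]), array([613.6, 203.3]), array([86.6, 87.3]), 51.6)]
   felt [(array([241., 191.]), array([614.9, 203.9]), array([86.9, 87.6]), 51.6)]
top cap [(array([314., 240.]), array([489.1, -19.9]), array([72.5, 72.1]), 1.9)]
   felt [(array([314., 240.]), array([490. , -20.1]), array([72.6, 72.4]), 1.9)]
top pin [(array([208., 266.]), array([388.8, 270. ]), array([96.4, 95.5]), 74.3)]
   felt [(array([209., 266.]), array([389.2, 270.9]), array([96.7, 95.8]), 74.3)]
top tin [(array([403., 282.]), array([ 395.4, -278.9]), array([139.7, 104.6]), 20.1)]
   felt [(array([401., 282.]), array([ 395.9, -280.4]), array([140.2, 104.4]), 20.1)]
top cap [(array([373., 195.]), array([ 612.5, -163.1]), array([30.5, 35.9]), 49.8)]
top pintop 52 59.6 [ 587.3 -166.9] [39.7 14.5] 67.9
top tintop 176 31.1 [ 570.8 -160.6] [36.5 65.3] 0.6
side jar [(array([313., 217.]), array([609.6, 195.3]), array([105.9,  96.6]), 51.0)]
   felt [(array([313., 217.]), array([610.9, 203. ]), array([106.7,  97.4]), 51.0)]
side cap [(array([275., 268.]), array([487.2, -26.5]), array([72.3, 87.1]), 1.7)]
   felt [(array([275., 268.]), array([487.6, -20.5]), array([72.8, 87.7]), 1.7)]
side pin [(array([235., 208.]), array([385.6, 262.2]), array([117.6, 101.1]), 74.1)]
   felt [(array([238., 206.]), array([387.2, 277.4]), array([104. , 101.8]), 74.1)]
side tin [(array([235., 358.]), array([ 394.4, -282.9]), array([140.5, 109.8]), 20.0)]
   felt [(array([239., 363.]), array([ 394.1, -278.8]), array([141.6, 110.6]), 20.0)]
side cap [(array([340., 273.]), array([ 610.6, -161.1]), array([52.7, 30.7]), 78.3)]
side jartop 19 94.8 [ 588.  -167.1] [18.4  3.4] 89.5
side pintop 90 59.7 [ 580.4 -165.1] [18.4 52.4] 1.1
side tintop 259 31.6 [ 568.4 -160.6] [37.3 72. ] 3.0
```

View pics/crop_top.png

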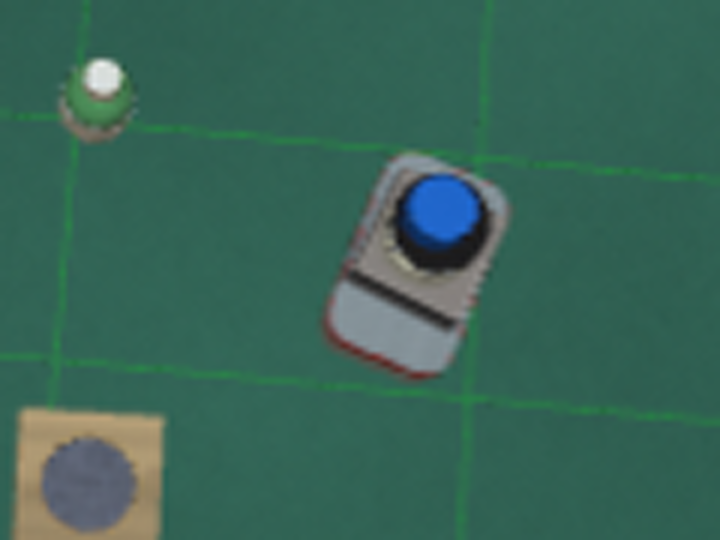

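View pics/crop_side.png

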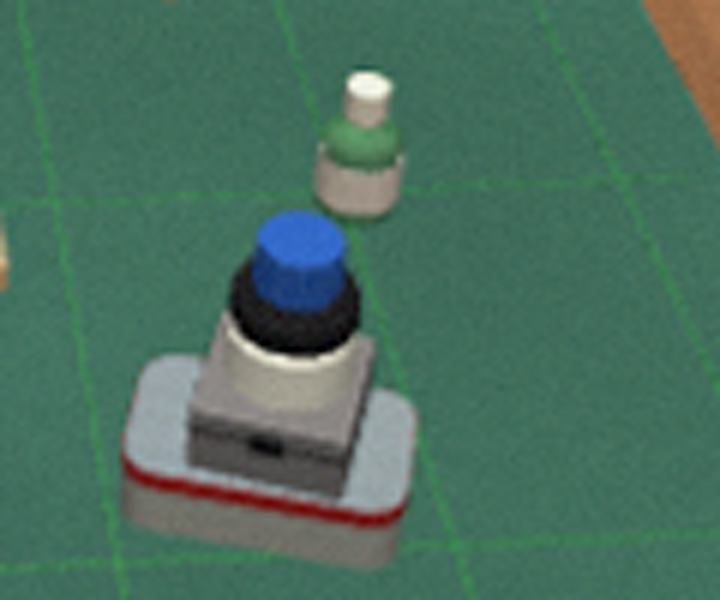

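The pile is at about (370,203) in the top view: cap on jar on pin box on tin. The holders are jar (241,191), cap (315,240), pin box (208,266) and tin (404,282). Bottle is at (316,177), putty at (173,208). Next I'll fix the cap position.

```bash
cat >> m.py <<'E'
def go(x,y,z,yaw=None):
    s=ctrl.observe();R=s["eef_rot"];p=s["tool_pos"]
    d=R.T@(np.array([x,y,z])-p);a=np.degrees(np.arctan2(R[1,1],R[0,1]))
    tw=0 if yaw is None else -((yaw-a+90)%180-90)
    print("at",p.round(1),"yaw",round(a,1),"-> tx ty tz",d.round(1),"twist",round(tw,1),"t",s["clock"])
E
python3 - <<'E'
from m import *
for n in("top","side"):
    p=np.load(n+"0.npz")["p"];h=cv2.cvtColor(p,cv2.COLOR_RGB2HSV).astype(int);H,S,V=h[...,0],h[...,1],h[...,2]
    b=(H>100)&(H<125)&(S>150)
    box=(300,150,420,300)
    v=V[box[1]:box[3],box[0]:box[2]][b[box[1]:box[3],box[0]:box[2]]]
    print(np.percentile(v,[5,25,50,75,95]))
    th=(v.min()+v.max())/2+15
    print(n,blobs(n,b&(V>th),115,box,20),"wholebot/top",blobs(n,b,115,box,20))
go(605,-163,180)
E
```

```text
[ 70.2 135.  201.  203.  204. ]
top [(array([373., 194.]), array([ 612.5, -161.1]), array([27.9, 27. ]), 3.1)] wholebot/top [(array([373., 195.]), array([ 609.8, -161.3]), array([30.2, 35.6]), 49.8)]
[ 85.25 117.   143.   200.75 204.  ]
side [(array([340., 270.]), array([ 610.7, -164.4]), array([29.2, 34. ]), 23.0)] wholebot/top [(array([340., 273.]), array([ 607.6, -172.8]), array([51.8, 30.2]), 78.3)]
at [ 228.  -554.7  230.4] yaw 112.3 -> tx ty tz [-497.6  219.    50.7] twist 0 t 0.1
```

```bash
python3 -m handwheel '[{"tx":-50,"ty":21,"tz":0,"twist":0,"jaw":-1},{"tx":-105,"ty":45,"tz":0,"twist":0,"jaw":-1},{"tx":-160,"ty":69,"tz":0,"twist":0,"jaw":-1},{"tx":-215,"ty":93,"tz":0,"twist":0,"jaw":-1},{"tx":-270,"ty":117,"tz":0,"twist":0,"jaw":-1},{"tx":-325,"ty":141,"tz":0,"twist":0,"jaw":-1},{"tx":-380,"ty":164,"tz":0,"twist":0,"jaw":-1},{"tx":-430,"ty":186,"tz":0,"twist":0,"jaw":-1}]' 40
python3 -c "
from m import *
go(611.5,-162,180);go(611.5,-162,101)"
```

```text
clock: 1.1
tool_pos: [556.2, -217.6, 230.8]
eef_rot: [[-0.925, -0.381, -0.001], [-0.381, 0.925, 0.0], [0.0, 0.001, -1.0]]
contact_force: [-0.6, -0.2, 0.3]
width: 1.0
gripper_force: 0.0
at [ 556.2 -217.6  230.8] yaw 112.4 -> tx ty tz [-72.4  30.4  50.8] twist 0 t 1.1
at [ 556.2 -217.6  230.8] yaw 112.4 -> tx ty tz [-72.4  30.3 129.8] twist 0 t 1.1
```

```bash
python3 -m handwheel '[{"tx":-40,"ty":17,"tz":0,"twist":0,"jaw":-1},{"tx":-72,"ty":30,"tz":20,"twist":0,"jaw":-1},{"tx":-72.4,"ty":30.4,"tz":60,"twist":0,"jaw":-1},{"tx":-72.4,"ty":30.4,"tz":95,"twist":0,"jaw":-1},{"tx":-72.4,"ty":30.4,"tz":100,"twist":0,"jaw":-1},{"tx":-72.4,"ty":30.4,"tz":100,"twist":0,"jaw":-1}]'
python3 - <<'E'
from m import *
go(611.5,-162,101)
p,d=grab("side");cv2.imwrite("pics/c1.png",cv2.resize(p[180:330,250:450,::-1],None,fx=4,fy=4))
E
```

```text
clock: 1.85
tool_pos: [610.7, -164.2, 132.3]
eef_rot: [[-0.925, -0.38, 0.001], [-0.38, 0.925, -0.001], [-0.0, -0.001, -1.0]]
contact_force: [-0.6, -0.1, 0.6]
width: 0.999
gripper_force: 0.0
at [ 610.7 -164.2  132.3] yaw 112.3 -> tx ty tz [-1.5  1.8 31.3] twist 0 t 1.85
```

View pics/c1.png

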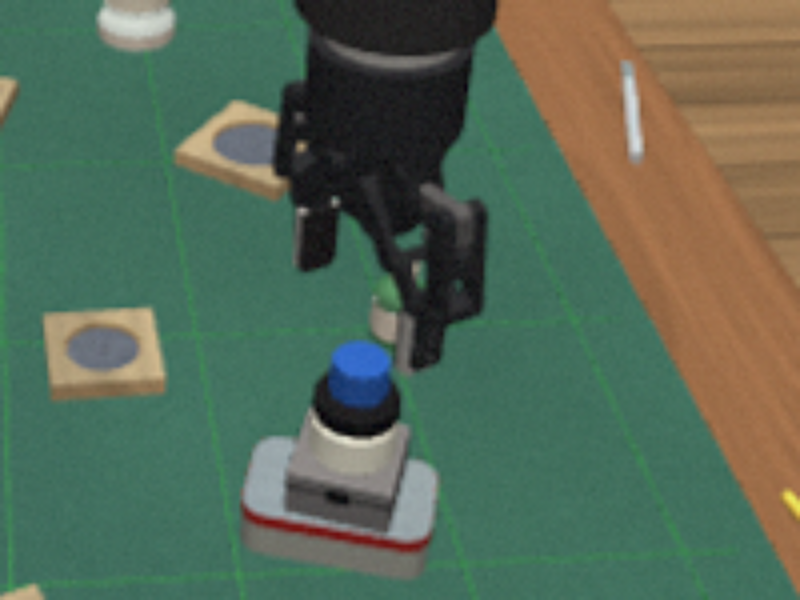

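The fingers straddle the cap (finger tips at (315,265) and (418,365) in the crop, cap top at (360,360)). I'll descend and grip.

```bash
python3 -m handwheel '[{"tx":-1,"ty":1,"tz":20,"twist":0,"jaw":-1},{"tx":-1,"ty":1,"tz":31,"twist":0,"jaw":-1},{"tx":-1,"ty":1,"tz":31,"twist":0,"jaw":-1},{"tx":-1,"ty":1,"tz":31,"twist":0,"jaw":0.3},{"tx":-1,"ty":1,"tz":31,"twist":0,"jaw":1},{"tx":-1,"ty":1,"tz":31,"twist":0,"jaw":1},{"tx":-1,"ty":1,"tz":31,"twist":0,"jaw":1},{"tx":-1,"ty":1,"tz":31,"twist":0,"jaw":1}]' 30
python3 -m handwheel '[{"tx":0,"ty":0,"tz":0,"twist":0,"jaw":1},{"tx":0,"ty":0,"tz":0,"twist":0,"jaw":1},{"tx":0,"ty":0,"tz":0,"twist":0,"jaw":1},{"tx":0,"ty":0,"tz":0,"twist":0,"jaw":1}]'
```

```text
clock: 2.9
tool_pos: [611.3, -162.6, 100.9]
eef_rot: [[-0.925, -0.38, 0.001], [-0.38, 0.925, -0.0], [-0.001, -0.001, -1.0]]
contact_force: [-0.6, 0.1, 2.9]
width: 0.334
gripper_force: 29.8
clock: 3.4
tool_pos: [611.3, -162.6, 100.9]
eef_rot: [[-0.925, -0.38, 0.001], [-0.38, 0.925, -0.0], [-0.001, -0.001, -1.0]]
contact_force: [0.8, 0.3, 5.2]
width: 0.338
gripper_force: 30.0
```

```bash
python3 -m handwheel '[{"tx":0,"ty":0,"tz":-5,"twist":0,"jaw":1},{"tx":0,"ty":0,"tz":-15,"twist":0,"jaw":1},{"tx":0,"ty":0,"tz":-30,"twist":0,"jaw":1},{"tx":0,"ty":0,"tz":-45,"twist":0,"jaw":1},{"tx":0,"ty":0,"tz":-50,"twist":0,"jaw":1}]'
python3 - <<'E'
from m import *
go(490,-20.3,70);go(490,-20.3,16.5)
p,d=grab("side","l1.png")
E
```

```text
clock: 4.03
tool_pos: [611.7, -162.7, 152.4]
eef_rot: [[-0.925, -0.38, 0.003], [-0.38, 0.925, -0.0], [-0.002, -0.001, -1.0]]
contact_force: [0.6, 0.3, -0.6]
width: 0.332
gripper_force: 29.6
at [ 611.7 -162.7  152.4] yaw 112.3 -> tx ty tz [ 58.6 178.   82. ] twist 0 t 4.025
at [ 611.7 -162.7  152.4] yaw 112.3 -> tx ty tz [ 58.8 178.1 135.5] twist 0 t 4.025
```

```bash
python3 -m handwheel '[{"tx":13,"ty":40,"tz":0,"twist":0,"jaw":1},{"tx":27,"ty":85,"tz":10,"twist":0,"jaw":1},{"tx":40,"ty":125,"tz":30,"twist":0,"jaw":1},{"tx":52,"ty":160,"tz":50,"twist":0,"jaw":1},{"tx":58.7,"ty":178,"tz":80,"twist":0,"jaw":1},{"tx":58.7,"ty":178,"tz":110,"twist":0,"jaw":1},{"tx":58.7,"ty":178,"tz":115,"twist":0,"jaw":1},{"tx":58.7,"ty":178,"tz":115,"twist":0,"jaw":1}]'
python3 - <<'E'
from m import *
go(490,-20.3,16.5)
p,d=grab("side");q,d=grab("top");cv2.imwrite("pics/c2.png",np.hstack([cv2.resize(p[220:310,220:360,::-1],(560,360)),cv2.resize(q[200:280,285:345,::-1],(240,360))]))
E
```

```text
clock: 5.08
tool_pos: [489.4, -20.5, 35.9]
eef_rot: [[-0.925, -0.38, 0.0], [-0.38, 0.925, -0.0], [-0.0, -0.0, -1.0]]
contact_force: [0.2, -0.1, -0.7]
width: 0.334
gripper_force: 29.7
at [489.4 -20.5  35.9] yaw 112.3 -> tx ty tz [-0.6 -0.1 19.4] twist 0 t 5.075
```

View pics/c2.png

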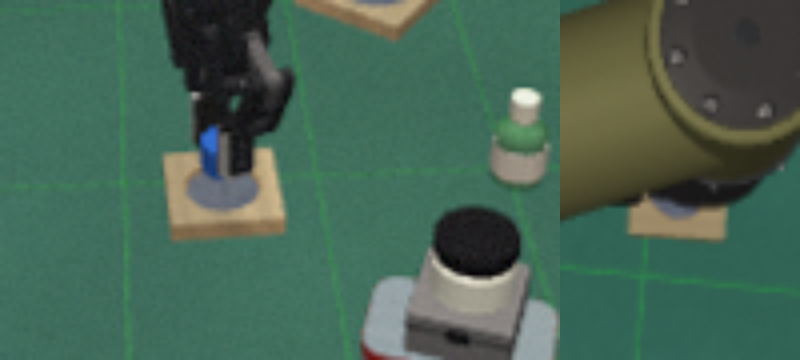

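The cap hangs over the centre of its pocket (cap at (215,155), pocket at (222,190)). I'll lower it.

```bash
python3 -m handwheel '[{"tx":-0.5,"ty":0,"tz":8,"twist":0,"jaw":1},{"tx":-0.5,"ty":0,"tz":15,"twist":0,"jaw":1},{"tx":-0.5,"ty":0,"tz":17,"twist":0,"jaw":1},{"tx":-0.5,"ty":0,"tz":18,"twist":0,"jaw":1},{"tx":-0.5,"ty":0,"tz":18.5,"twist":0,"jaw":1},{"tx":-0.5,"ty":0,"tz":18.5,"twist":0,"jaw":1}]'
```

```text
clock: 5.92
tool_pos: [489.6, -20.0, 16.9]
eef_rot: [[-0.925, -0.38, 0.0], [-0.38, 0.925, 0.0], [-0.0, 0.0, -1.0]]
contact_force: [-0.2, -0.2, -0.4]
width: 0.333
gripper_force: 29.7
```

```bash
python3 -m handwheel '[{"tx":0,"ty":0,"tz":0.7,"twist":0,"jaw":1},{"tx":0,"ty":0,"tz":0.7,"twist":0,"jaw":1}]'; python3 -m handwheel '[{"tx":0,"ty":0,"tz":0.7,"twist":0,"jaw":1},{"tx":0,"ty":0,"tz":0.7,"twist":0,"jaw":1}]'
```

```text
clock: 6.18
tool_pos: [489.5, -20.0, 16.1]
eef_rot: [[-0.925, -0.38, -0.0], [-0.38, 0.925, 0.0], [-0.0, 0.0, -1.0]]
contact_force: [0.1, 0.4, 0.2]
width: 0.338
gripper_force: 29.7
clock: 6.42
tool_pos: [489.7, -20.1, 15.8]
eef_rot: [[-0.925, -0.38, 0.0], [-0.38, 0.925, -0.0], [-0.0, -0.0, -1.0]]
contact_force: [-1.4, 0.2, 2.9]
width: 0.34
gripper_force: 30.0
```

```bash
python3 -m handwheel '[{"tx":0,"ty":0,"tz":0,"twist":0,"jaw":0.1},{"tx":0,"ty":0,"tz":0,"twist":0,"jaw":-0.3},{"tx":0,"ty":0,"tz":0,"twist":0,"jaw":-1},{"tx":0,"ty":0,"tz":0,"twist":0,"jaw":-1},{"tx":0,"ty":0,"tz":-30,"twist":0,"jaw":-1},{"tx":0,"ty":0,"tz":-80,"twist":0,"jaw":-1},{"tx":0,"ty":0,"tz":-130,"twist":0,"jaw":-1},{"tx":60,"ty":0,"tz":-150,"twist":0,"jaw":-1}]'
python3 - <<'E'
from m import *
p,d=grab("side","s2.png");q,dq=grab("top","t2.png");np.savez("s2.npz",p=p,d=d);np.savez("t2.npz",p=q,d=dq)
def hsv(p):
    h=cv2.cvtColor(p,cv2.COLOR_RGB2HSV).astype(int);return h[...,0],h[...,1],h[...,2]
H,S,V=hsv(p);b=(H>100)&(H<125)&(S>150)
print("cap",blobs("side",b&(V>155),30,(230,220,320,300),10))
for n,im in(("side",p),("top",q)):
    H,S,V=hsv(im);print(n,"lid",blobs(n,V<60,95,(310,250,370,300) if n=="side" else (340,170,400,225),30))
cv2.imwrite("pics/c3.png",np.hstack([cv2.resize(p[220:310,220:360,::-1],(466,300)),cv2.resize(q[150:250,290:410,::-1],(330,300))]))
go(611,-163,68)
E
```

```text
clock: 7.42
tool_pos: [436.0, -42.3, 167.0]
eef_rot: [[-0.925, -0.381, 0.0], [-0.381, 0.925, -0.001], [0.0, -0.001, -1.0]]
contact_force: [-0.9, -0.1, 1.4]
width: 0.999
gripper_force: 0.0
cap [(array([276., 261.]), array([488.7, -19.4]), array([23.1, 24.2]), 86.3)]
side lid [(array([339., 280.]), array([ 607.7, -170.9]), array([49.6, 44.5]), 86.3)]
top lid [(array([356., 216.]), array([ 558.6, -126.5]), array([55. , 97.4]), 5.4), (array([373., 197.]), array([ 610.9, -164. ]), array([42. , 41.5]), 5.5)]
at [433.9 -43.7 170.2] yaw 112.3 -> tx ty tz [-117.6 -177.5  103.5] twist 0 t 7.525
```

View pics/c3.png

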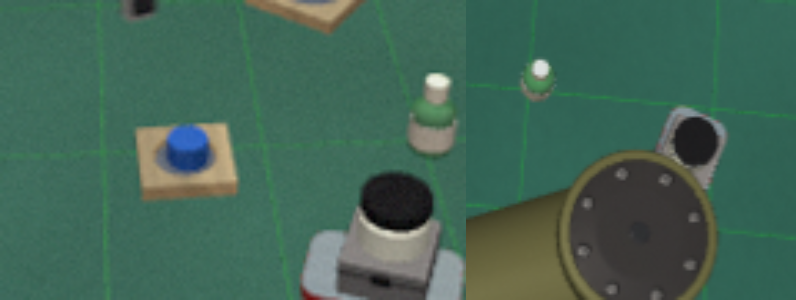

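The cap sits in its pocket (187,150). The jar lid is at (395,195). Next is the jar at (611,-164).

```bash
python3 -m handwheel '[{"tx":-30,"ty":-45,"tz":0,"twist":0,"jaw":-1},{"tx":-62,"ty":-95,"tz":0,"twist":0,"jaw":-1},{"tx":-92,"ty":-140,"tz":0,"twist":0,"jaw":-1},{"tx":-112,"ty":-170,"tz":5,"twist":0,"jaw":-1},{"tx":-117.5,"ty":-178,"tz":30,"twist":0,"jaw":-1},{"tx":-117.5,"ty":-178,"tz":60,"twist":0,"jaw":-1},{"tx":-117.5,"ty":-178,"tz":60,"twist":0,"jaw":-1}]'
python3 -c "
from m import *
go(611,-163.7,68)"
```

```text
clock: 8.4
tool_pos: [609.4, -162.4, 101.3]
eef_rot: [[-0.925, -0.38, -0.007], [-0.38, 0.925, 0.001], [0.006, 0.003, -1.0]]
contact_force: [0.5, 0.9, -0.7]
width: 0.996
gripper_force: 0.0
at [ 609.4 -162.4  101.3] yaw 112.3 -> tx ty tz [-1.2 -1.9 33.3] twist 0 t 8.4
```

```bash
python3 -m handwheel '[{"tx":0,"ty":0,"tz":10,"twist":0,"jaw":-1},{"tx":0,"ty":0,"tz":10,"twist":0,"jaw":-1},{"tx":0,"ty":0,"tz":10,"twist":0,"jaw":-1}]'
python3 -c "
from m import *
go(611,-163.7,68)"
```

```text
clock: 8.78
tool_pos: [611.4, -162.5, 96.2]
eef_rot: [[-0.925, -0.38, 0.001], [-0.38, 0.925, -0.0], [-0.001, -0.001, -1.0]]
contact_force: [-0.1, -0.3, -0.2]
width: 0.998
gripper_force: 0.0
at [ 611.4 -162.5   96.2] yaw 112.3 -> tx ty tz [ 0.9 -0.9 28.2] twist 0 t 8.775
```

```bash
python3 -m handwheel '[{"tx":0.8,"ty":-0.8,"tz":15,"twist":0,"jaw":-1},{"tx":0.8,"ty":-0.8,"tz":28,"twist":0,"jaw":-1},{"tx":0.8,"ty":-0.8,"tz":28,"twist":0,"jaw":-1},{"tx":0.8,"ty":-0.8,"tz":28,"twist":0,"jaw":-0.3},{"tx":0.8,"ty":-0.8,"tz":28,"twist":0,"jaw":0.2},{"tx":0.8,"ty":-0.8,"tz":28,"twist":0,"jaw":1},{"tx":0.8,"ty":-0.8,"tz":28,"twist":0,"jaw":1},{"tx":0.8,"ty":-0.8,"tz":28,"twist":0,"jaw":1}]' 40
python3 -m handwheel '[{"tx":0,"ty":0,"tz":0,"twist":0,"jaw":1},{"tx":0,"ty":0,"tz":0,"twist":0,"jaw":1}]'
python3 -m handwheel '[{"tx":0,"ty":0,"tz":-5,"twist":0,"jaw":1},{"tx":0,"ty":0,"tz":-15,"twist":0,"jaw":1},{"tx":0,"ty":0,"tz":-30,"twist":0,"jaw":1},{"tx":0,"ty":0,"tz":-45,"twist":0,"jaw":1},{"tx":0,"ty":0,"tz":-60,"twist":0,"jaw":1},{"tx":0,"ty":0,"tz":-60,"twist":0,"jaw":1},{"tx":0,"ty":0,"tz":-60,"twist":0,"jaw":1}]'
python3 -c "
from m import *
go(615,204,90)"
```

```text
clock: 9.78
tool_pos: [611.1, -163.6, 68.0]
eef_rot: [[-0.925, -0.38, 0.001], [-0.38, 0.925, -0.0], [-0.001, -0.001, -1.0]]
contact_force: [0.0, 1.4, 4.5]
width: 0.527
gripper_force: 41.4
clock: 10.02
tool_pos: [611.1, -163.7, 68.0]
eef_rot: [[-0.925, -0.38, 0.001], [-0.38, 0.925, -0.0], [-0.001, -0.001, -1.0]]
contact_force: [-0.3, 0.7, 6.0]
width: 0.527
gripper_force: 41.4
clock: 10.9
tool_pos: [610.4, -163.4, 126.6]
eef_rot: [[-0.925, -0.38, -0.001], [-0.38, 0.925, 0.001], [0.0, 0.001, -1.0]]
contact_force: [0.5, -0.1, -1.0]
width: 0.525
gripper_force: 41.1
at [ 610.4 -163.4  126.6] yaw 112.3 -> tx ty tz [-143.9  338.1   36.8] twist 0 t 10.9
```

```bash
python3 -m handwheel '[{"tx":-15,"ty":35,"tz":0,"twist":0,"jaw":1},{"tx":-36,"ty":85,"tz":0,"twist":0,"jaw":1},{"tx":-57,"ty":135,"tz":0,"twist":0,"jaw":1},{"tx":-78,"ty":185,"tz":0,"twist":0,"jaw":1},{"tx":-99,"ty":235,"tz":0,"twist":0,"jaw":1},{"tx":-120,"ty":285,"tz":0,"twist":0,"jaw":1},{"tx":-136,"ty":322,"tz":10,"twist":0,"jaw":1},{"tx":-143.5,"ty":338,"tz":30,"twist":0,"jaw":1}]'
python3 -m handwheel '[{"tx":0,"ty":0,"tz":30,"twist":0,"jaw":1},{"tx":0,"ty":0,"tz":50,"twist":0,"jaw":1},{"tx":0,"ty":0,"tz":50,"twist":0,"jaw":1},{"tx":0,"ty":0,"tz":50,"twist":0,"jaw":1}]'
python3 - <<'E'
from m import *
go(615,204,19)
p,d=grab("side");q,d=grab("top");cv2.imwrite("pics/c4.png",np.hstack([cv2.resize(p[160:250,250:390,::-1],(466,300)),cv2.resize(q[150:250,190:310,::-1],(330,300))]))
E
```

```text
clock: 11.9
tool_pos: [614.7, 205.8, 96.4]
eef_rot: [[-0.924, -0.382, 0.0], [-0.382, 0.924, 0.0], [-0.0, 0.0, -1.0]]
contact_force: [0.9, -0.2, -0.3]
width: 0.523
gripper_force: 41.2
clock: 12.4
tool_pos: [615.6, 203.2, 48.4]
eef_rot: [[-0.925, -0.38, 0.002], [-0.38, 0.925, 0.0], [-0.002, -0.0, -1.0]]
contact_force: [1.0, 0.2, -0.3]
width: 0.527
gripper_force: 41.1
at [615.6 203.2  48.4] yaw 112.3 -> tx ty tz [ 0.3  1.  29.4] twist 0 t 12.4
```

View pics/c4.png

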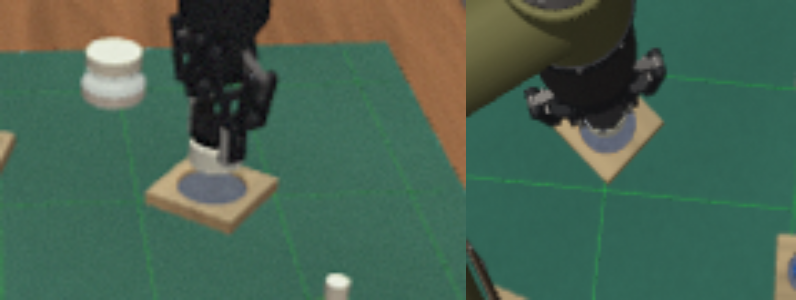

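The jar (215,155) hangs over its pocket (212,187), well clear of the putty jar. I'll lower it.

```bash
python3 -m handwheel '[{"tx":0.3,"ty":0.8,"tz":12,"twist":0,"jaw":1},{"tx":0.3,"ty":0.8,"tz":23,"twist":0,"jaw":1},{"tx":0.3,"ty":0.8,"tz":27,"twist":0,"jaw":1},{"tx":0.3,"ty":0.8,"tz":28.5,"twist":0,"jaw":1},{"tx":0.3,"ty":0.8,"tz":29,"twist":0,"jaw":1},{"tx":0.3,"ty":0.8,"tz":29,"twist":0,"jaw":1}]'
python3 -m handwheel '[{"tx":0,"ty":0,"tz":0.7,"twist":0,"jaw":1},{"tx":0,"ty":0,"tz":0.7,"twist":0,"jaw":1}]'
```

```text
clock: 13.25
tool_pos: [614.6, 204.2, 19.0]
eef_rot: [[-0.925, -0.38, 0.001], [-0.38, 0.925, 0.0], [-0.001, -0.0, -1.0]]
contact_force: [-2.3, -1.2, 5.8]
width: 0.523
gripper_force: 41.5
clock: 13.5
tool_pos: [614.8, 204.2, 19.0]
eef_rot: [[-0.925, -0.38, 0.001], [-0.38, 0.925, 0.0], [-0.001, -0.0, -1.0]]
contact_force: [-4.5, -1.6, 8.8]
width: 0.522
gripper_force: 41.8
```

```bash
python3 -m handwheel '[{"tx":0,"ty":0,"tz":0,"twist":0,"jaw":-0.3},{"tx":0,"ty":0,"tz":0,"twist":0,"jaw":-0.7},{"tx":0,"ty":0,"tz":0,"twist":0,"jaw":-1},{"tx":0,"ty":0,"tz":0,"twist":0,"jaw":-1},{"tx":0,"ty":0,"tz":-30,"twist":0,"jaw":-1},{"tx":0,"ty":0,"tz":-80,"twist":0,"jaw":-1},{"tx":0,"ty":0,"tz":-130,"twist":0,"jaw":-1},{"tx":0,"ty":-30,"tz":-140,"twist":0,"jaw":-1}]'
python3 - <<'E'
from m import *
p,d=grab("side","s3.png");q,dq=grab("top","t3.png");np.savez("s3.npz",p=p,d=d);np.savez("t3.npz",p=q,d=dq)
cv2.imwrite("pics/c5.png",np.vstack([np.hstack([cv2.resize(p[190:250,260:360,::-1],(400,240)),cv2.resize(p[260:335,300:370,::-1],(320,240),interpolation=cv2.INTER_NEAREST)]),cv2.resize(q[175:235,340:460,::-1],(720,360),interpolation=cv2.INTER_NEAREST)]))
h=cv2.cvtColor(q,cv2.COLOR_RGB2HSV).astype(int)
for y in range(182,226,3): print(y,[tuple(h[y,x]) for x in range(354,390,5)])
P=cloud("top",dq)
for zl,zh in((54,64),(26,36)):
    m=(P[...,2]>zl)&(P[...,2]<zh);print(zl,m.sum(),blobs("top",m,(zl+zh)/2,(345,170,400,235)))
H,S,V=h[...,0],h[...,1],h[...,2];ng=~((H>50)&(H<95)&(S>90));print("pile",blobs("top",ng,31,(345,170,400,235)))
P=cloud("side",d)
m=(P[...,2]>-100)&(P[...,2]>56)&(P[...,2]<64);print("side pin",blobs("side",m,59,(300,250,380,340)))
m=(P[...,2]>28)&(P[...,2]<35);print("side tin",blobs("side",m,31,(300,250,380,340)))
E
```

```text
clock: 14.5
tool_pos: [627.2, 178.0, 162.8]
eef_rot: [[-0.924, -0.382, 0.007], [-0.382, 0.924, 0.003], [-0.008, 0.0, -1.0]]
contact_force: [-0.5, -0.3, -0.2]
width: 0.999
gripper_force: 0.0
182 [(np.int64(81), np.int64(128), np.int64(102)), (np.int64(81), np.int64(129), np.int64(105)), (np.int64(81), np.int64(127), np.int64(104)), (np.int64(81), np.int64(125), np.int64(106)), (np.int64(81), np.int64(129), np.int64(105)), (np.int64(77), np.int64(142), np.int64(113)), (np.int64(81), np.int64(130), np.int64(104)), (np.int64(81), np.int64(130), np.int64(104))]
185 [(np.int64(82), np.int64(128), np.int64(102)), (np.int64(81), np.int64(129), np.int64(105)), (np.int64(77), np.int64(146), np.int64(105)), (np.int64(62), np.int64(69), np.int64(133)), (np.int64(73), np.int64(155), np.int64(122)), (np.int64(77), np.int64(139), np.int64(114)), (np.int64(81), np.int64(130), np.int64(104)), (np.int64(81), np.int64(127), np.int64(104))]
188 [(np.int64(81), np.int64(127), np.int64(104)), (np.int64(81), np.int64(127), np.int64(104)), (np.int64(114), np.int64(10), np.int64(122)), (np.int64(101), np.int
[... 4347 characters left out ...]
, (np.int64(79), np.int64(136), np.int64(109)), (np.int64(78), np.int64(128), np.int64(106)), (np.int64(81), np.int64(131), np.int64(105)), (np.int64(81), np.int64(126), np.int64(103)), (np.int64(81), np.int64(130), np.int64(104)), (np.int64(81), np.int64(130), np.int64(104))]
54 633 [(array([371., 201.]), array([ 608.2, -167.9]), array([53.4, 57.3]), 67.9)]
26 808 [(array([367., 202.]), array([ 606.7, -166.1]), array([ 61.4, 101.3]), 72.9)]
pile [(array([369., 204.]), array([ 604.3, -166.1]), array([ 67.3, 108.8]), 71.8)]
side pin [(array([337., 293.]), array([ 606.5, -169.7]), array([60.8, 55.9]), 67.3)]
side tin [(array([334., 305.]), array([ 603.9, -168.2]), array([ 68.1, 100.5]), 71.7)]
```

View pics/c5.png

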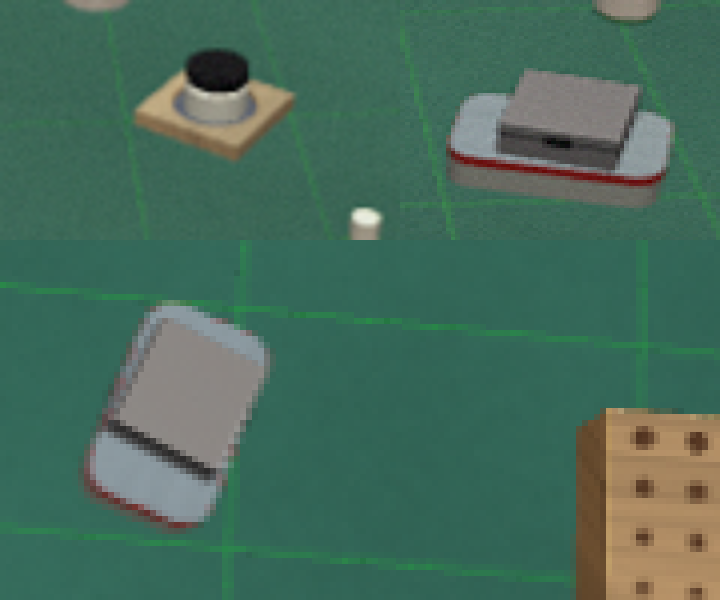

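The jar is in its pocket (215,95). The pin box lies on the tin, its centre at about (608,-168), side angle 68°. I'll move over it.

```bash
python3 -m handwheel '[{"tx":0,"ty":0,"tz":0,"twist":0,"jaw":-1},{"tx":0,"ty":0,"tz":0,"twist":0,"jaw":-1}]' >/dev/null; python3 -c "
from m import *
go(607.5,-168,100,67.9)"
```

```text
at [625.2 176.8 156.3] yaw 112.4 -> tx ty tz [ 147.4 -312.2   56.5] twist 44.5 t 14.85
```

```bash
python3 -m handwheel '[{"tx":17,"ty":-35,"tz":0,"twist":5,"jaw":-1},{"tx":40,"ty":-85,"tz":0,"twist":13,"jaw":-1},{"tx":64,"ty":-135,"tz":0,"twist":21,"jaw":-1},{"tx":87,"ty":-185,"tz":0,"twist":29,"jaw":-1},{"tx":111,"ty":-235,"tz":0,"twist":37,"jaw":-1},{"tx":133,"ty":-282,"tz":0,"twist":44.5,"jaw":-1},{"tx":147.4,"ty":-312,"tz":15,"twist":44.5,"jaw":-1},{"tx":147.4,"ty":-312,"tz":50,"twist":44.5,"jaw":-1}]'
python3 -m handwheel '[{"tx":0,"ty":0,"tz":20,"twist":0,"jaw":-1},{"tx":0,"ty":0,"tz":20,"twist":0,"jaw":-1},{"tx":0,"ty":0,"tz":20,"twist":0,"jaw":-1}]'
python3 -c "
from m import *
go(607.5,-168,36.5,67.9)"
```

```text
clock: 15.85
tool_pos: [608.5, -170.2, 108.1]
eef_rot: [[-0.925, 0.38, 0.003], [0.38, 0.925, -0.001], [-0.003, 0.0, -1.0]]
contact_force: [0.2, -0.4, -1.0]
width: 1.002
gripper_force: 0.0
clock: 16.23
tool_pos: [608.7, -167.8, 88.9]
eef_rot: [[-0.927, 0.376, 0.002], [0.376, 0.927, -0.001], [-0.002, -0.0, -1.0]]
contact_force: [0.8, 0.7, 0.4]
width: 0.996
gripper_force: 0.0
at [ 608.7 -167.8   88.9] yaw 67.9 -> tx ty tz [ 1.2 -0.7 52.4] twist 0.0 t 16.225
```

```bash
python3 -m handwheel '[{"tx":1,"ty":-0.5,"tz":25,"twist":0,"jaw":-1},{"tx":1,"ty":-0.5,"tz":47,"twist":0,"jaw":-1},{"tx":1,"ty":-0.5,"tz":52,"twist":0,"jaw":-1},{"tx":1,"ty":-0.5,"tz":52,"twist":0,"jaw":-0.4},{"tx":1,"ty":-0.5,"tz":52,"twist":0,"jaw":0},{"tx":1,"ty":-0.5,"tz":52,"twist":0,"jaw":1},{"tx":1,"ty":-0.5,"tz":52,"twist":0,"jaw":1},{"tx":1,"ty":-0.5,"tz":52,"twist":0,"jaw":1}]' 40
python3 -m handwheel '[{"tx":0,"ty":0,"tz":0,"twist":0,"jaw":1},{"tx":0,"ty":0,"tz":0,"twist":0,"jaw":1},{"tx":0,"ty":0,"tz":-5,"twist":0,"jaw":1},{"tx":0,"ty":0,"tz":-15,"twist":0,"jaw":1},{"tx":0,"ty":0,"tz":-35,"twist":0,"jaw":1},{"tx":0,"ty":0,"tz":-55,"twist":0,"jaw":1},{"tx":0,"ty":0,"tz":-75,"twist":0,"jaw":1},{"tx":0,"ty":0,"tz":-75,"twist":0,"jaw":1}]'
python3 -c "
from m import *
go(389.3,270.7,90,74.3)
p,d=grab('side','l3.png')"
```

```text
clock: 17.23
tool_pos: [607.9, -168.3, 37.4]
eef_rot: [[-0.926, 0.377, 0.003], [0.377, 0.926, -0.001], [-0.003, 0.001, -1.0]]
contact_force: [-0.6, 0.9, 5.7]
width: 0.647
gripper_force: 44.7
clock: 18.23
tool_pos: [608.1, -168.4, 113.5]
eef_rot: [[-0.926, 0.377, 0.005], [0.377, 0.926, -0.0], [-0.004, 0.001, -1.0]]
contact_force: [0.7, 1.1, -0.6]
width: 0.647
gripper_force: 44.0
at [ 608.1 -168.4  113.5] yaw 67.8 -> tx ty tz [368.4 324.1  22.4] twist -6.5 t 18.225
```

View pics/l3.png

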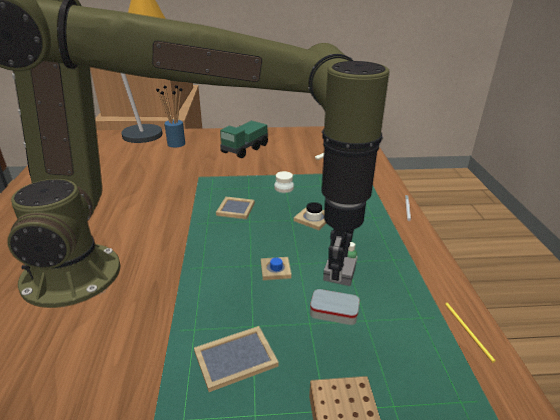

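The pin box is held at (340,268) and the tin is left in place at (335,306).

```bash
python3 -m handwheel '[{"tx":20,"ty":17,"tz":0,"twist":0,"jaw":1},{"tx":55,"ty":48,"tz":0,"twist":0,"jaw":1},{"tx":92,"ty":81,"tz":0,"twist":0,"jaw":1},{"tx":132,"ty":116,"tz":0,"twist":0,"jaw":1},{"tx":172,"ty":151,"tz":0,"twist":0,"jaw":1},{"tx":212,"ty":186,"tz":0,"twist":0,"jaw":1},{"tx":252,"ty":221,"tz":0,"twist":0,"jaw":1},{"tx":290,"ty":255,"tz":0,"twist":0,"jaw":1}]'
python3 -m handwheel '[{"tx":35,"ty":30,"tz":0,"twist":-3,"jaw":1},{"tx":62,"ty":55,"tz":5,"twist":-6.5,"jaw":1},{"tx":78,"ty":69,"tz":25,"twist":-6.5,"jaw":1},{"tx":78.4,"ty":69.1,"tz":50,"twist":-6.5,"jaw":1},{"tx":78.4,"ty":69.1,"tz":65,"twist":-6.5,"jaw":1},{"tx":78.4,"ty":69.1,"tz":65,"twist":-6.5,"jaw":1},{"tx":78.4,"ty":69.1,"tz":65,"twist":-6.5,"jaw":1}]'
python3 - <<'E'
from m import *
go(389.3,270.7,16.5,74.3)
p,d=grab("side");cv2.imwrite("pics/c6.png",cv2.resize(p[150:250,180:320,::-1],(700,500)))
E
```

```text
clock: 19.27
tool_pos: [433.0, 178.5, 109.6]
eef_rot: [[-0.926, 0.377, -0.001], [0.377, 0.926, -0.0], [0.001, -0.001, -1.0]]
contact_force: [1.3, -0.8, -1.3]
width: 0.648
gripper_force: 44.0
clock: 20.15
tool_pos: [388.5, 271.0, 46.4]
eef_rot: [[-0.963, 0.271, 0.001], [0.271, 0.963, 0.001], [-0.001, 0.001, -1.0]]
contact_force: [-0.2, -0.0, 0.3]
width: 0.645
gripper_force: 44.0
at [388.5 271.   46.4] yaw 74.3 -> tx ty tz [-0.8 -0.1 29.9] twist 0.0 t 20.15
```

View pics/c6.png

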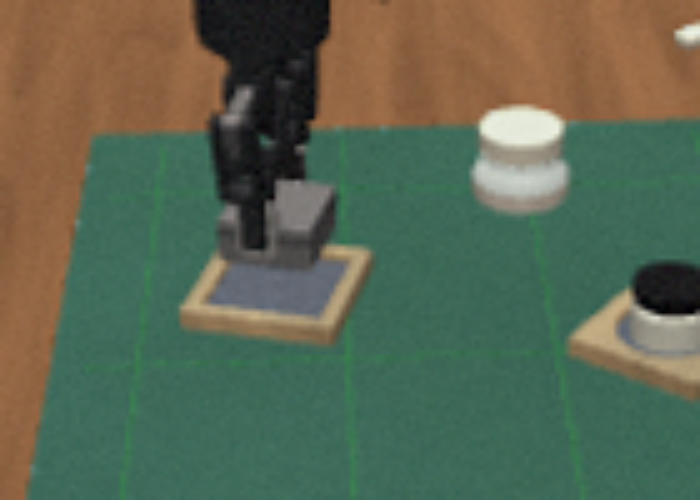

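The box (275,225) is square with its holder (275,295) and about 30 mm above it. I'll lower it.

```bash
python3 -m handwheel '[{"tx":-0.8,"ty":0,"tz":12,"twist":0,"jaw":1},{"tx":-0.8,"ty":0,"tz":22,"twist":0,"jaw":1},{"tx":-0.8,"ty":0,"tz":26,"twist":0,"jaw":1},{"tx":-0.8,"ty":0,"tz":28,"twist":0,"jaw":1},{"tx":-0.8,"ty":0,"tz":29,"twist":0,"jaw":1},{"tx":-0.8,"ty":0,"tz":29,"twist":0,"jaw":1}]'
python3 -m handwheel '[{"tx":0,"ty":0,"tz":0.6,"twist":0,"jaw":1},{"tx":0,"ty":0,"tz":0.6,"twist":0,"jaw":1}]'
```

```text
clock: 20.95
tool_pos: [388.8, 270.8, 16.7]
eef_rot: [[-0.963, 0.27, 0.0], [0.27, 0.963, 0.0], [-0.0, 0.0, -1.0]]
contact_force: [1.2, -0.2, -0.1]
width: 0.643
gripper_force: 44.0
clock: 21.2
tool_pos: [388.9, 270.9, 16.4]
eef_rot: [[-0.963, 0.27, 0.0], [0.27, 0.963, 0.0], [-0.0, 0.001, -1.0]]
contact_force: [-0.5, -0.2, 2.4]
width: 0.643
gripper_force: 44.4
```

Contact at the expected height, so I'll release and rise.

```bash
python3 -m handwheel '[{"tx":0,"ty":0,"tz":0.3,"twist":0,"jaw":-0.5},{"tx":0,"ty":0,"tz":0.3,"twist":0,"jaw":-0.8},{"tx":0,"ty":0,"tz":0.3,"twist":0,"jaw":-1},{"tx":0,"ty":0,"tz":0,"twist":0,"jaw":-1},{"tx":0,"ty":0,"tz":-30,"twist":0,"jaw":-1},{"tx":0,"ty":0,"tz":-80,"twist":0,"jaw":-1},{"tx":0,"ty":0,"tz":-125,"twist":0,"jaw":-1},{"tx":0,"ty":0,"tz":-130,"twist":0,"jaw":-1}]'
python3 - <<'E'
from m import *
p,d=grab("side","s4.png");q,dq=grab("top","t4.png")
cv2.imwrite("pics/c7.png",np.hstack([cv2.resize(p[180:300,200:350,::-1],(500,400)),cv2.resize(q[170:240,340:400,::-1],(300,400))]))
h=cv2.cvtColor(q,cv2.COLOR_RGB2HSV).astype(int);H,S,V=h[...,0],h[...,1],h[...,2]
print("tin whole",blobs("top",~((H>50)&(H<95)&(S>90)),31,(345,170,400,235)))
print("tin top",blobs("top",(V>145)&(S<50),31,(345,170,400,235)))
P=cloud("side",d);m=(P[...,2]>29)&(P[...,2]<34);print("side tin",blobs("side",m,31,(300,250,380,340)))
P=cloud("top",dq);m=(P[...,2]>26)&(P[...,2]<36);print("top depth tin",blobs("top",m,31,(340,170,400,240)))
P=cloud("side",d);w=P[(abs(P[...,0]-389)<40)&(abs(P[...,1]-271)<40)&(P[...,2]<60)&(P[...,2]>30)];print("pin",np.median(w[:,2]),w.mean(0),len(w))
go(605,-166,110,72)
E
```

```text
clock: 22.2
tool_pos: [390.0, 271.9, 150.0]
eef_rot: [[-0.963, 0.27, 0.004], [0.27, 0.963, 0.005], [-0.003, 0.006, -1.0]]
contact_force: [-0.3, 0.5, 0.6]
width: 1.005
gripper_force: 0.0
tin whole [(array([369., 204.]), array([ 604.2, -165.9]), array([ 67.9, 108.5]), 72.6)]
tin top [(array([369., 203.]), array([ 607.9, -167.1]), array([58.2, 97.9]), 71.8)]
side tin [(array([334., 302.]), array([ 604. , -167.8]), array([ 66.7, 100.6]), 72.1)]
top depth tin [(array([369., 203.]), array([ 606.3, -166.6]), array([ 61.4, 101.9]), 70.6)]
pin 38.36304293702293 [387.33152064 264.09524897  37.83154521] 235
at [388.8 271.  146.5] yaw 74.3 -> tx ty tz [-326.1 -362.4   35.9] twist 2.3 t 22.3
```

View pics/c7.png

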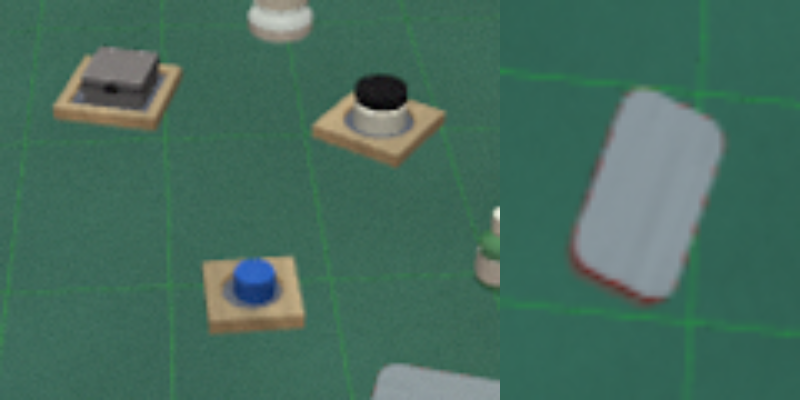

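All three pieces are in their pockets: box (120,80), jar (380,105), cap (253,285). The tin is alone, its centre near (606,-167). Next I'll move over it.

```bash
python3 -m handwheel '[{"tx":-25,"ty":-28,"tz":0,"twist":0,"jaw":-1},{"tx":-65,"ty":-72,"tz":0,"twist":0,"jaw":-1},{"tx":-105,"ty":-117,"tz":0,"twist":0,"jaw":-1},{"tx":-145,"ty":-161,"tz":0,"twist":0,"jaw":-1},{"tx":-185,"ty":-206,"tz":0,"twist":0,"jaw":-1},{"tx":-225,"ty":-250,"tz":0,"twist":0,"jaw":-1},{"tx":-265,"ty":-294,"tz":0,"twist":0,"jaw":-1},{"tx":-300,"ty":-333,"tz":0,"twist":2.5,"jaw":-1}]' >/dev/null
python3 -m handwheel '[{"tx":-26,"ty":-29,"tz":20,"twist":0,"jaw":-1},{"tx":-26,"ty":-29,"tz":60,"twist":0,"jaw":-1},{"tx":-26,"ty":-29,"tz":90,"twist":0,"jaw":-1},{"tx":-26,"ty":-29,"tz":90,"twist":0,"jaw":-1},{"tx":-26,"ty":-29,"tz":90,"twist":0,"jaw":-1}]'
python3 -c "
from m import *
go(606,-167,7,71.8)"
```

```text
clock: 23.92
tool_pos: [603.6, -166.8, 56.7]
eef_rot: [[-0.95, 0.311, 0.0], [0.311, 0.95, -0.001], [-0.001, -0.0, -1.0]]
contact_force: [0.6, -0.4, 1.1]
width: 1.002
gripper_force: 0.0
at [ 603.6 -166.8   56.7] yaw 71.9 -> tx ty tz [-2.3  0.5 49.7] twist 0.1 t 23.925
```

```bash
python3 -m handwheel '[{"tx":-2,"ty":0.5,"tz":20,"twist":0,"jaw":-1},{"tx":-2,"ty":0.5,"tz":42,"twist":0,"jaw":-1},{"tx":-2,"ty":0.5,"tz":49,"twist":0,"jaw":-1},{"tx":-2,"ty":0.5,"tz":49,"twist":0,"jaw":-0.6},{"tx":-2,"ty":0.5,"tz":49,"twist":0,"jaw":-0.2},{"tx":-2,"ty":0.5,"tz":49,"twist":0,"jaw":1},{"tx":-2,"ty":0.5,"tz":49,"twist":0,"jaw":1},{"tx":-2,"ty":0.5,"tz":49,"twist":0,"jaw":1}]' 50
python3 -m handwheel '[{"tx":0,"ty":0,"tz":0,"twist":0,"jaw":1},{"tx":0,"ty":0,"tz":0,"twist":0,"jaw":1},{"tx":0,"ty":0,"tz":-5,"twist":0,"jaw":1},{"tx":0,"ty":0,"tz":-15,"twist":0,"jaw":1},{"tx":0,"ty":0,"tz":-35,"twist":0,"jaw":1},{"tx":0,"ty":0,"tz":-60,"twist":0,"jaw":1},{"tx":0,"ty":0,"tz":-80,"twist":0,"jaw":1},{"tx":0,"ty":0,"tz":-80,"twist":0,"jaw":1}]'
python3 -c "
from m import *
go(395.9,-280.5,70,110.1)"
```

```text
clock: 24.92
tool_pos: [606.1, -166.7, 8.0]
eef_rot: [[-0.95, 0.312, 0.002], [0.312, 0.95, -0.0], [-0.002, 0.0, -1.0]]
contact_force: [-0.8, 2.6, 5.9]
width: 0.709
gripper_force: 57.9
clock: 25.92
tool_pos: [606.6, -166.9, 89.7]
eef_rot: [[-0.95, 0.312, 0.004], [0.312, 0.95, -0.0], [-0.004, 0.001, -1.0]]
contact_force: [-0.2, -1.0, -1.9]
width: 0.713
gripper_force: 57.3
at [ 606.6 -166.9   89.7] yaw 71.8 -> tx ty tz [ 164.9 -173.6   18.8] twist -38.3 t 25.925
```

```bash
python3 -m handwheel '[{"tx":20,"ty":-21,"tz":0,"twist":-4,"jaw":1},{"tx":55,"ty":-58,"tz":0,"twist":-12,"jaw":1},{"tx":90,"ty":-95,"tz":0,"twist":-20,"jaw":1},{"tx":125,"ty":-132,"tz":0,"twist":-28,"jaw":1},{"tx":152,"ty":-160,"tz":0,"twist":-35,"jaw":1},{"tx":164.9,"ty":-173.6,"tz":10,"twist":-38.3,"jaw":1},{"tx":164.9,"ty":-173.6,"tz":35,"twist":-38.3,"jaw":1},{"tx":164.9,"ty":-173.6,"tz":45,"twist":-38.3,"jaw":1}]' >/dev/null
python3 -m handwheel '[{"tx":0,"ty":0,"tz":0,"twist":0,"jaw":1},{"tx":0,"ty":0,"tz":0,"twist":0,"jaw":1}]'
python3 - <<'E'
from m import *
go(395.9,-280.5,15,110.1)
p,d=grab("side");q,_=grab("top");cv2.imwrite("pics/c8.png",np.hstack([cv2.resize(p[290:410,170:310,::-1],(466,400)),cv2.resize(q[240:330,365:440,::-1],(333,400))]))
E
```

```text
clock: 27.18
tool_pos: [395.1, -280.4, 42.6]
eef_rot: [[-0.939, -0.345, 0.001], [-0.345, 0.939, -0.0], [-0.0, -0.001, -1.0]]
contact_force: [-0.3, -0.4, -1.1]
width: 0.711
gripper_force: 57.3
at [ 395.1 -280.4   42.6] yaw 110.2 -> tx ty tz [-0.7 -0.4 27.6] twist 0.1 t 27.175
```

View pics/c8.png

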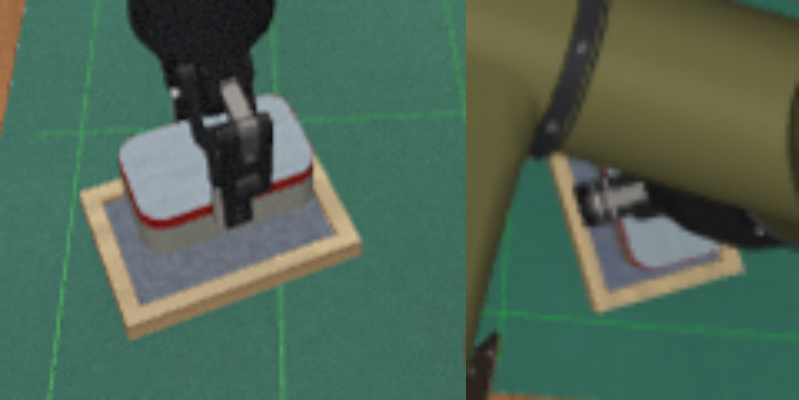

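The tin is aligned with its holder and hangs over the pocket (tin centre about (215,170), pocket about (220,230)). I'll lower it.

```bash
python3 -m handwheel '[{"tx":-0.7,"ty":-0.3,"tz":10,"twist":0,"jaw":1},{"tx":-0.7,"ty":-0.3,"tz":20,"twist":0,"jaw":1},{"tx":-0.7,"ty":-0.3,"tz":24,"twist":0,"jaw":1},{"tx":-0.7,"ty":-0.3,"tz":26,"twist":0,"jaw":1},{"tx":-0.7,"ty":-0.3,"tz":26.5,"twist":0,"jaw":1},{"tx":-0.7,"ty":-0.3,"tz":26.5,"twist":0,"jaw":1}]'
python3 -m handwheel '[{"tx":0,"ty":0,"tz":0.8,"twist":0,"jaw":1},{"tx":0,"ty":0,"tz":0.8,"twist":0,"jaw":1}]'
```

```text
clock: 28.02
tool_pos: [395.5, -280.4, 15.6]
eef_rot: [[-0.939, -0.344, 0.0], [-0.344, 0.939, -0.0], [-0.0, -0.0, -1.0]]
contact_force: [-0.4, -0.0, -1.0]
width: 0.71
gripper_force: 57.3
clock: 28.28
tool_pos: [395.5, -280.5, 15.0]
eef_rot: [[-0.939, -0.344, 0.001], [-0.344, 0.939, -0.0], [-0.0, -0.0, -1.0]]
contact_force: [0.5, 0.3, 1.4]
width: 0.716
gripper_force: 57.4
```

Touching down. One more half millimetre, then release.

```bash
python3 -m handwheel '[{"tx":0,"ty":0,"tz":0.4,"twist":0,"jaw":1},{"tx":0,"ty":0,"tz":0.4,"twist":0,"jaw":-0.6},{"tx":0,"ty":0,"tz":0.4,"twist":0,"jaw":-0.8},{"tx":0,"ty":0,"tz":0.4,"twist":0,"jaw":-1},{"tx":0,"ty":0,"tz":0,"twist":0,"jaw":-1},{"tx":0,"ty":0,"tz":-30,"twist":0,"jaw":-1},{"tx":0,"ty":0,"tz":-80,"twist":0,"jaw":-1},{"tx":0,"ty":0,"tz":-130,"twist":0,"jaw":-1}]'
python3 -m handwheel '[{"tx":0,"ty":-50,"tz":-30,"twist":0,"jaw":-1},{"tx":0,"ty":-70,"tz":-40,"twist":0,"jaw":-1},{"tx":0,"ty":-70,"tz":-40,"twist":0,"jaw":-1},{"tx":0,"ty":-70,"tz":-40,"twist":0,"jaw":-1}]'
python3 - <<'E'
from m import *
p,d=grab("side","fin.png");P=cloud("side",d)
w=P[(abs(P[...,0]-396)<25)&(abs(P[...,1]+280)<15)];print(np.nanmedian(w[:,2]))
E
```

```text
clock: 29.28
tool_pos: [395.0, -280.3, 145.9]
eef_rot: [[-0.939, -0.344, -0.0], [-0.344, 0.939, 0.0], [0.0, 0.0, -1.0]]
contact_force: [0.3, -1.6, -0.2]
width: 1.001
gripper_force: 0.0
clock: 29.78
tool_pos: [419.0, -345.6, 183.7]
eef_rot: [[-0.939, -0.344, -0.001], [-0.344, 0.939, 0.001], [0.001, 0.001, -1.0]]
contact_force: [-0.6, 0.7, -0.5]
width: 1.001
gripper_force: 0.0
37.76796958723219
```

View pics/fin.png

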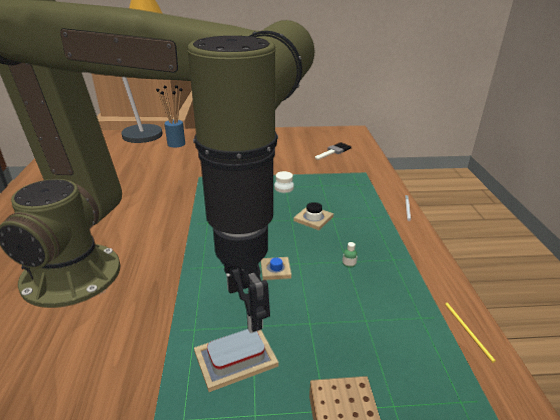

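The tin lies flat in its pocket at (237,350), top at 38 mm as expected. The cap (276,266) and jar (314,212) are in theirs, and the bottle and putty jar are unmoved. Handing in.

```bash
python3 -c "
from rig import ctrl
print(ctrl.sign_off())"
```

```text
the job is handed in; nothing more can be done
None
```

The cap, paint jar, pin box and tin are each down in their own holder's pocket, the bottle and putty jar were left standing where they were, and the job is handed in at about 30 s; the hand-in returned no verdict.

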